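# Set the bench centrifuge dial and start it

### The job

With a fingertip on the knurled dial of the bench centrifuge, turn it by friction until it clicks in with its white line at the green dot. Then press the blue start button fully in and let it come back out. Only touch the dial and the button, grasp nothing, and leave the bottles, cup, bowl, carton, tape and tube rack standing where they are.

Things in the scene. Friction and masses are not known exactly. Their poses are not given: they have to be found in the camera images.
- centrifuge: White bench centrifuge, fixed to the table, on 8 mm feet. Origin: on the table under the middle of its 240 (x) by 340 (y) mm footprint; its z is up and its yaw varies. Left (+y) part: round drum of 210 mm diameter with a grey lid, axis at (0, 85) mm, 126 mm high. Right (-y) part: a flat control deck 240 (x) by 150 (y) mm centred on (0, -85) mm, its top 70 mm above the table, which carries the dial at (35, -85) mm and the start button at (-80, -85) mm
- dial_top (a point): Centre of the dial's flat top, on its vertical axis, 90 mm above the table. The dial is a black rubber disc with grey knurls, 92 mm in diameter and 18 mm tall (from 72 to 90 mm above the table) with a knurled rim, too wide to pinch; its top is flat and grippy out to the edge (a 30 mm dark steel disc in the middle and the white line are flush). A fingertip pressed down on the top, some 30 to 36 mm from the axis, with 6 to 15 N, and led round in an arc carries it along
- dial_mark (a point): Outer end of the white pointer line on the dial's top, 42 mm from its axis; turns with the dial
- green_dot (a point): Centre of the green dot (15 mm across) on the deck, 62 mm from the dial's axis and 20 mm below its top. The four dots lie round the far (+x) side of the dial, clockwise from above: white, yellow, green, red
- dial (a joint): Angle of the dial (rad), growing clockwise seen from above; at 0 the white line points at the white dot, 1.047 rad counterclockwise of the centrifuge's +x. It clicks into detents 0.698 rad (40 degrees) apart: white dot 0, yellow dot 0.698, green dot 1.396, red dot 2.094; stops at -0.15 and 2.25. Starts at or between white and yellow. Let go anywhere between about 1.10 and 1.70 it springs to green; turning takes at most about 0.05 Nm
- start (a joint): Travel of the start button (m): 0 out, 0.006 fully in; it springs back out when let go. Fully in takes 5 N
- start_top (a point): Centre of the top face of the blue round start button (30 mm across), moving with it; at the robot's end of the deck. It moves straight down
- carton: Loose white carton, 35 by 50 by 75 mm tall, beside the deck's right side. Origin under its middle
- amber_bottle: Loose amber glass bottle, 38 mm across, 85 mm tall, beside the deck's right side. Origin under its middle
- dropper: Loose white dropper bottle, 28 mm across, 70 mm tall, in front of the drum. Origin under its middle
- tape_roll: Loose roll of white tape lying flat, 56 mm across, 25 mm tall. Origin under its middle
- steel_cup: Loose steel cup, 72 mm across, 80 mm tall. Origin under its middle
- bowl: Loose steel bowl, 130 mm across, 45 mm tall. Origin under its middle
- tube_rack: Loose blue rack, 50 by 120 mm, with four capped tubes, 80 mm tall. Origin under its middle

How it is judged:
By the outcome, as a careful person would: the job done as asked, in the order asked, and still so for the second after the job is handed in, with the robot touching nothing.
It also fails if it takes over 45 s, if anything falls off the work surface, if the arm or the gripper's body presses on something with over 40 N, if the wrist force passes 120 N, or if a joint passes its speed limit or range.

### The arm

A 6-joint arm with a two-finger parallel gripper is mounted at the origin on the work surface. World frame = base frame: x ahead of the robot, y to its left, z up, the work surface at z = 0. Lengths are in m, angles in rad, forces in N, time in s.
With the tool pointing down it reaches from about 0.3 to 0.775 m from the base axis. Payload 14.6 kg.
Tool frame: the origin (TCP) lies midway between the tips of the shut fingers; the grasp point (between the pads) lies 19 mm behind it (grasp_offset is the distance from the TCP to the grasp point, in m); z points along the fingers, y is the line along which they close (so a half turn about z gives the same grasp; the last joint's range is limited). The gripper opens to 94 mm and grips with 3 to 60 N. Pads are 16 mm wide; open, the fingers measure 119 mm over their backs; the gripper's body (75 mm by 177 mm) begins 78 mm behind the grasp point.
Start: joints at [1.241, 0.3, 1.521, -0, 1.321, -0.067], TCP at [0.143, 0.531, 0.205] pointing down, gripper open.
Joint ranges: [-3.03, 3.03], [-0.79, 2.21], [0.23, 2.52], [-1.04, 4.18], [0, 3.07], [-2.55, 2.55]. Speed limits (rad/s): [2.22, 2.22, 2.57, 3.14, 3.14, 3.14].

### API

Orientations are given as [roll, pitch, yaw] about the fixed x, y, z axes, in that order (R = Rz(yaw) Ry(pitch) Rx(roll)).
In Python, from station import * gives the robot as it stands. The module is installed in compiled form; this text tells all that it offers.
- The arm moves only by the tool send_rows, never from a script. Its argument "rows" is a list of rows, each an object of numbers: "dx", "dy", "dz": the shift along the tool's x, y, z in mm; "roll": the turn about the tool's z in degrees; "jaw": the closure, from -1 (fully open) to 1 (shut). In form: [{"dx": .., "dy": .., "dz": .., "roll": .., "jaw": ..}, ...]. A call has 1 to 12 rows; each row shifts and turns the commanded pose from where the row before left it, along the tool's axes as they then stand; what a row does not reach is not made up. A row lasts 1/12 s, in which the tool goes at most 41.7 mm and 7.16 degrees, less where a joint would pass 70% of its speed; a pose out of reach is approached as far as the arm can. A call is refused whole if a number of a shift passes 41.7 or a number of a turn 7.16, either way. A call with a gripper value outside its range is refused whole. The fingers move at their own pace and stop on an object; "force" is the grip in N (left out, the last holds). Time passes only in rows, so rows that do not move let the fingers close. It gives the time, the measured TCP pose, the force, the opening and the grip force at its end, in the units of the state.
- get_obs(): the state, without advancing time (a new reading comes with each control period).
- camera(name): name is "scene" or "top" or "wrist"; returns a dict with "frame" (384x512x3 uint8, red, green, blue), "z_map" (384x512 float32, m along the optical axis (not along the pixel's ray), 0 where there is no reading), "camera_matrix" (3x3 intrinsics, pixels), "D" ([k1, k2, p1, p2, k3] as OpenCV has them; the pictures are not rectified), "rvec" (rotation vector, rad) and "tvec" (3), from world to camera coordinates, as OpenCV has them. Camera axes: x right, y down, z forward; pixel columns grow to the right and rows downward; lengths in m; the calibration is good to about 2 mm. A picture is of the moment at which its call begins.
- hand_in(): hands the job in; it is judged then, once.
The state is a dict: "time_s": time; "qpos": joint angles; "joint_vel": joint speeds; "tau": joint torques, N m; "ee_pos": TCP position; "eef_rot": TCP orientation; "force": force on the tool from outside, world axes, zero at the start; "moment": the same for the moment, N m; "grip_width": finger opening in m; "grip_force": force on a finger pad.
Only numpy, scipy, OpenCV 4.12 (cv2) and the standard library are available. Lean on these libraries where they do the work, as an engineer would, in place of code of your own. Each camera call takes 0.05 s, during which the arm holds its last target. There are 200 camera calls.

## Working session

There is one attempt and no reset: what is moved stays moved. The work goes in short steps, Python scripts to look and compute and a tool call to move; the robot and the scene stay as the last step left them, time stands still between calls to the robot, and variables do not carry over. Pictures are saved under pics/ and viewed, at most 10 in all, crops included, and the job is handed in when it is done.

Besides the shell and the picture viewer there is one more tool, called after "Request:" by a JSON object that holds its "fn" and its "kwargs". send_rows: Moves the arm, as the interface text tells. Its arguments: {"type":"object","properties":{"rows":{"type":"array"},"force":{"type":"number"}},"required":["rows"]}

```bash
mkdir -p pics; cat > h.py <<'E'
from station import *
import numpy as np, cv2
def ray(c,px):
    K,D=np.array(c["camera_matrix"]),np.array(c["D"]);R,_=cv2.Rodrigues(np.array(c["rvec"],float));t=np.array(c["tvec"],float).ravel()
    u=cv2.undistortPoints(np.array(px,float).reshape(-1,1,2),K,D).reshape(-1,2)
    d=np.c_[u,np.ones(len(u))]@R; return -R.T@t,d
def onz(c,px,z):
    o,d=ray(c,px); return o+d*((z-o[2])/d[:,2])[:,None]
def save(c,n): cv2.imwrite("pics/"+n,c["frame"][:,:,::-1])
E
python3 - <<'E'
from h import *
o=get_obs(); print({k:np.round(v,3) for k,v in o.items()})
for n in("top","scene"):
    c=camera(n); save(c,n+"0.png"); np.save(n+"0.npy",c,allow_pickle=True)
E
```

```text
{'time_s': np.float64(0.0), 'qpos': array([ 1.241,  0.3  ,  1.522, -0.   ,  1.321, -0.067]), 'joint_vel': array([-0.003,  0.   ,  0.   ,  0.001,  0.001,  0.002]), 'tau': array([ 2.0000e-03, -5.3180e+01, -3.5274e+01,  7.1000e-02,  2.4000e-02,
       -0.0000e+00]), 'ee_pos': array([0.143, 0.531, 0.205]), 'eef_rot': array([-3.14 , -0.   ,  2.879]), 'force': array([0.63 , 0.178, 0.282]), 'moment': array([-0.036, -0.021, -0.031]), 'grip_force': np.float64(0.0), 'grip_width': np.float64(0.094)}
```

View pics/top0.png

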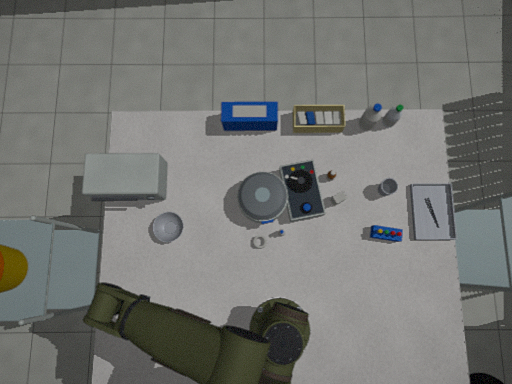

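View pics/scene0.png

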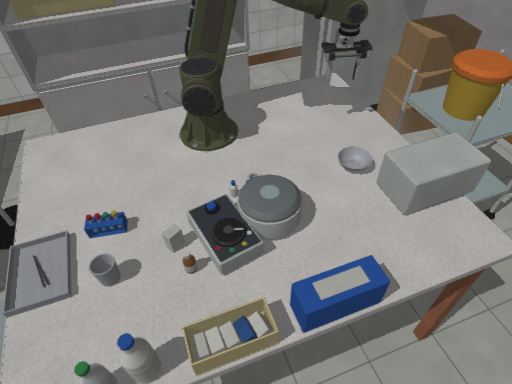

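Top view: dial at about (299,181), button at (306,208), and the dots are white (286,176), yellow (293,169), green (303,167) and red (312,172). The pointer is on or near white. In the scene view the button is at (212,207) and the dial at (229,231).

```bash
python3 - <<'E'
from h import *
for n,box in(("top",(280,155,330,222)),("scene",(180,190,270,275))):
    c=np.load(n+"0.npy",allow_pickle=True).item(); x0,y0,x1,y1=box
    hsv=cv2.cvtColor(c["frame"],cv2.COLOR_RGB2HSV)
    for col,lo,hi,z in(("blue",(105,120,60),(130,255,255),.078),("green",(40,90,50),(85,255,255),.07),("red",(0,130,80),(8,255,255),.07),("red2",(172,130,80),(180,255,255),.07),("yellow",(18,110,80),(35,255,255),.07)):
        m=cv2.inRange(hsv,lo,hi); k=np.zeros_like(m);k[y0:y1,x0:x1]=m[y0:y1,x0:x1]
        nl,l,s,ce=cv2.connectedComponentsWithStats(k)
        for i in range(1,nl):
            if s[i,4]>=6: print(n,col,s[i,4],ce[i].round(1),onz(c,ce[i],z).round(4)[0], c["z_map"][int(ce[i][1]),int(ce[i][0])])
    cv2.imwrite(f"pics/{n}1.png",cv2.resize(c["frame"][y0:y1,x0:x1,::-1],None,fx=7,fy=7,interpolation=cv2.INTER_CUBIC))
E
```

```text
top blue 50 [306.6 206.6] [ 0.4925 -0.1178  0.078 ] 1.5901544
top green 16 [302.  166.5] [ 0.6655 -0.1037  0.07  ] 1.6373688
top red2 8 [311.4 171.2] [ 0.6446 -0.1428  0.07  ] 1.6326398
top yellow 14 [292.5 168.7] [ 0.6561 -0.0633  0.07  ] 1.6438705
scene blue 69 [210.8 205.6] [ 0.482  -0.1136  0.078 ] 1.138206
scene green 20 [231.5 249.5] [ 0.6631 -0.1023  0.07  ] 1.0507368
scene red 14 [217.3 247.9] [ 0.6422 -0.1394  0.07  ] 1.0545979
scene yellow 20 [244.  243.1] [ 0.6551 -0.0609  0.07  ] 1.0632938
```

View pics/scene1.png

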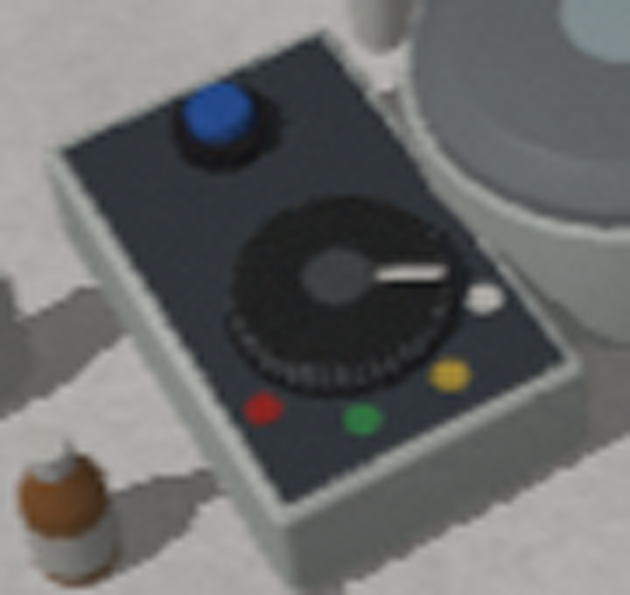

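View pics/top1.png

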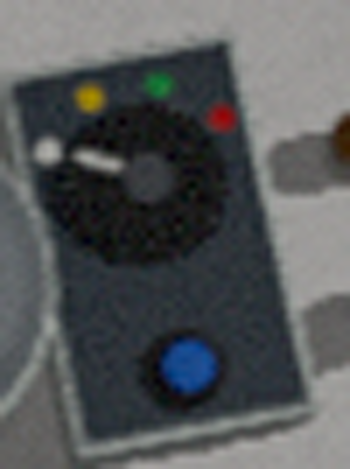

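The crops show the pointer at the white dot (dial ≈ 0). White is (46,150) in the top crop and (485,298) in the scene crop. Next I'll fit the pose.

```bash
python3 - <<'E'
from h import *
from scipy.optimize import least_squares
T=np.load("top0.npy",allow_pickle=True).item();S=np.load("scene0.npy",allow_pickle=True).item()
top={"w":(280+46/7-.4,155+150/7-.4),"y":(292.5,168.7),"g":(302,166.5),"r":(311.4,171.2),"b":(306.6,206.6),"dial":(280+149/7-.4,155+177/7-.4)}
sc={"w":(180+485/7-.4,190+298/7-.4),"y":(244,243.1),"g":(231.5,249.5),"r":(217.3,247.9),"b":(210.8,205.6),"dial":(180+337/7-.4,190+276/7-.4)}
P={}
for k in top:
    (o1,d1),(o2,d2)=ray(T,top[k]),ray(S,sc[k]);d1,d2=d1[0],d2[0]
    s=np.linalg.lstsq(np.c_[d1,-d2],o2-o1,rcond=None)[0];a,b=o1+s[0]*d1,o2+s[1]*d2
    P[k]=(a+b)/2;print(k,P[k].round(4),"gap mm",1e3*np.linalg.norm(a-b).round(4))
A=np.radians([60,20,-20,-60]);M=np.c_[35+62*np.cos(A),-85+62*np.sin(A)]/1e3
M=np.r_[M,[[.035,-.085],[-.08,-.085]]]
Q=np.array([P[k][:2] for k in("w","y","g","r","dial","b")])
f=lambda p:((M@np.array([[np.cos(p[2]),np.sin(p[2])],[-np.sin(p[2]),np.cos(p[2])]])+p[:2])-Q)
r=least_squares(lambda p:f(p).ravel(),[.55,0,.17]);p=r.x
F=f(p)+Q;print("pose",p.round(4),"res mm\n",(f(p)*1e3).round(1),"\ndial",F[4].round(4),"button",F[5].round(4))
for c,a in((T,[(280+75/7-.4,155+154/7-.4)]),(S,[(180+446/7-.4,190+271/7-.4)])):
    e=onz(c,a,.09)[0][:2]-F[4];print("mark r",np.linalg.norm(e).round(4),"dial angle deg",60-np.degrees(np.arctan2(e[1],e[0])-p[2]))
E
```

```text
w [ 0.6241 -0.0351  0.0726] gap mm 1.7
y [ 0.656  -0.0621  0.0717] gap mm 2.2
g [ 0.6649 -0.103   0.0727] gap mm 0.8
r [ 0.6443 -0.1411  0.0733] gap mm 2.9
b [ 0.4911 -0.1157  0.0884] gap mm 2.0
dial [ 0.603  -0.0943  0.0912] gap mm 2.6
pose [ 0.5529 -0.0172  0.1925] res mm
 [[-0.4 -0.2]
 [ 0.6  0.2]
 [-0.1 -0.6]
 [-0.1  0.4]
 [ 0.5  0.4]
 [-0.5 -0.2]] 
dial [ 0.6035 -0.0939] button [ 0.4906 -0.1159]
mark r 0.044 dial angle deg -0.8255710199043591
mark r 0.0473 dial angle deg -2.1510127180197074
```

Pose fits within 1 mm. The dial centre is (0.6035, -0.0939), the button is (0.4906, -0.1159), and the dial sits at about 0 rad. I'll shut the fingers and travel at z 0.205 to above the dial's far side, at (0.6344, -0.1022).

Request:
{"fn": "send_rows", "kwargs": {"rows": [{"dx": -26.6,"dy": -20.2,"jaw": 1},{"dx": -26.6,"dy": -20.2,"jaw": 1},{"dx": -26.6,"dy": -20.2,"jaw": 1},{"dx": -26.6,"dy": -20.2,"jaw": 1},{"dx": -26.6,"dy": -20.2,"jaw": 1},{"dx": -26.6,"dy": -20.2,"jaw": 1},{"dx": -26.6,"dy": -20.2,"jaw": 1},{"dx": -26.6,"dy": -20.2,"jaw": 1},{"dx": -26.6,"dy": -20.2,"jaw": 1},{"dx": -26.6,"dy": -20.2,"jaw": 1},{"dx": -26.6,"dy": -20.2,"jaw": 1},{"dx": -26.6,"dy": -20.2,"jaw": 1}], "force": 10}}

```text
invalid input at $.rows[0]: expected keys dx, dy, dz, roll, jaw
```

Request:
{"fn": "send_rows", "kwargs": {"rows": [{"dx": -26.6,"dy": -20.2,"jaw": 1},{"dx": -26.6,"dy": -20.2,"jaw": 1},{"dx": -26.6,"dy": -20.2,"jaw": 1},{"dx": -26.6,"dy": -20.2,"jaw": 1},{"dx": -26.6,"dy": -20.2,"jaw": 1},{"dx": -26.6,"dy": -20.2,"jaw": 1},{"dx": -26.6,"dy": -20.2,"jaw": 1},{"dx": -26.6,"dy": -20.2,"jaw": 1},{"dx": -26.6,"dy": -20.2,"jaw": 1},{"dx": -26.6,"dy": -20.2,"jaw": 1},{"dx": -26.6,"dy": -20.2,"jaw": 1},{"dx": -26.6,"dy": -20.2,"jaw": 1}]}}

```text
invalid input at $.rows[0]: expected keys dx, dy, dz, roll, jaw
```

Request:
{"fn": "send_rows", "kwargs": {"rows": [{"dz": 0,"jaw": 1},{"dz": 0,"jaw": 1},{"dz": 0,"jaw": 1}]}}

```text
invalid input at $.rows[0]: expected keys dx, dy, dz, roll, jaw
```

All five keys are needed in every row.

Request:
{"fn": "send_rows", "kwargs": {"rows": [{"dx": -26.6,"dy": -20.2,"dz": 0,"roll": 0,"jaw": 1},{"dx": -26.6,"dy": -20.2,"dz": 0,"roll": 0,"jaw": 1},{"dx": -26.6,"dy": -20.2,"dz": 0,"roll": 0,"jaw": 1},{"dx": -26.6,"dy": -20.2,"dz": 0,"roll": 0,"jaw": 1},{"dx": -26.6,"dy": -20.2,"dz": 0,"roll": 0,"jaw": 1},{"dx": -26.6,"dy": -20.2,"dz": 0,"roll": 0,"jaw": 1},{"dx": -26.6,"dy": -20.2,"dz": 0,"roll": 0,"jaw": 1},{"dx": -26.6,"dy": -20.2,"dz": 0,"roll": 0,"jaw": 1},{"dx": -26.6,"dy": -20.2,"dz": 0,"roll": 0,"jaw": 1},{"dx": -26.6,"dy": -20.2,"dz": 0,"roll": 0,"jaw": 1},{"dx": -26.6,"dy": -20.2,"dz": 0,"roll": 0,"jaw": 1},{"dx": -26.6,"dy": -20.2,"dz": 0,"roll": 0,"jaw": 1}], "force": 10}}

```text
time_s: 1.1
ee_pos: [0.3888, 0.2126, 0.2054]
eef_rot: [-3.142, -0.0, 2.879]
force: [0.2, 0.2, 0.0]
grip_width: 0.0178
grip_force: 0.0
```

Request:
{"fn": "send_rows", "kwargs": {"rows": [{"dx": -26.6,"dy": -20.2,"dz": 0,"roll": 0,"jaw": 1},{"dx": -26.6,"dy": -20.2,"dz": 0,"roll": 0,"jaw": 1},{"dx": -26.6,"dy": -20.2,"dz": 0,"roll": 0,"jaw": 1},{"dx": -26.6,"dy": -20.2,"dz": 0,"roll": 0,"jaw": 1},{"dx": -26.6,"dy": -20.2,"dz": 0,"roll": 0,"jaw": 1},{"dx": -26.6,"dy": -20.2,"dz": 0,"roll": 0,"jaw": 1},{"dx": -26.6,"dy": -20.2,"dz": 0,"roll": 0,"jaw": 1},{"dx": -26.6,"dy": -20.2,"dz": 0,"roll": 0,"jaw": 1},{"dx": -26.6,"dy": -20.2,"dz": 0,"roll": 0,"jaw": 1},{"dx": -26.6,"dy": -20.2,"dz": 0,"roll": 0,"jaw": 1},{"dx": -26.6,"dy": -20.2,"dz": 0,"roll": 0,"jaw": 1},{"dx": -26.6,"dy": -20.2,"dz": 0,"roll": 0,"jaw": 1}]}}

```text
time_s: 2.1
ee_pos: [0.634, -0.1044, 0.205]
eef_rot: [-3.142, -0.001, 2.879]
force: [0.3, 1.0, 0.5]
grip_width: 0.0007
grip_force: 0.0
```

Request:
{"fn": "send_rows", "kwargs": {"rows": [{"dx": 0,"dy": 0,"dz": 0,"roll": 0,"jaw": 1},{"dx": 0,"dy": 0,"dz": 0,"roll": 0,"jaw": 1},{"dx": 0,"dy": 0,"dz": 0,"roll": 0,"jaw": 1}]}}

```text
time_s: 2.35
ee_pos: [0.633, -0.1024, 0.2049]
eef_rot: [3.142, -0.001, 2.879]
force: [-0.2, -0.0, 0.9]
grip_width: 0.0004
grip_force: 0.0
```

Request:
{"fn": "send_rows", "kwargs": {"rows": [{"dx": -1.5,"dy": 0,"dz": 20,"roll": 0,"jaw": 1},{"dx": 0,"dy": 0,"dz": 25,"roll": 0,"jaw": 1},{"dx": 0,"dy": 0,"dz": 25,"roll": 0,"jaw": 1},{"dx": 0,"dy": 0,"dz": 20,"roll": 0,"jaw": 1},{"dx": 0,"dy": 0,"dz": 14,"roll": 0,"jaw": 1},{"dx": 0,"dy": 0,"dz": 5,"roll": 0,"jaw": 1},{"dx": 0,"dy": 0,"dz": 0,"roll": 0,"jaw": 1}]}}

```text
time_s: 2.93
ee_pos: [0.6342, -0.1023, 0.0958]
eef_rot: [-3.142, -0.002, 2.88]
force: [-0.8, -0.7, 0.3]
grip_width: 0.0005
grip_force: 0.0
```

Request:
{"fn": "send_rows", "kwargs": {"rows": [{"dx": 0,"dy": 0,"dz": 2,"roll": 0,"jaw": 1},{"dx": 0,"dy": 0,"dz": 2,"roll": 0,"jaw": 1},{"dx": 0,"dy": 0,"dz": 0,"roll": 0,"jaw": 1}]}}

```text
time_s: 3.18
ee_pos: [0.6351, -0.1032, 0.0931]
eef_rot: [3.142, 0.001, 2.879]
force: [0.2, -0.3, 0.2]
grip_width: 0.0004
grip_force: 0.0
```

Request:
{"fn": "send_rows", "kwargs": {"rows": [{"dx": 0,"dy": 0,"dz": 1,"roll": 0,"jaw": 1},{"dx": 0,"dy": 0,"dz": 0,"roll": 0,"jaw": 1}]}}

```text
time_s: 3.35
ee_pos: [0.635, -0.1033, 0.0918]
eef_rot: [-3.142, 0.001, 2.879]
force: [-0.9, -0.3, -0.4]
grip_width: 0.0008
grip_force: 0.0
```

Request:
{"fn": "send_rows", "kwargs": {"rows": [{"dx": 0,"dy": 0,"dz": 1,"roll": 0,"jaw": 1},{"dx": 0,"dy": 0,"dz": 0,"roll": 0,"jaw": 1}]}}

```text
time_s: 3.52
ee_pos: [0.6348, -0.1033, 0.0904]
eef_rot: [-3.142, -0.0, 2.879]
force: [-0.2, -0.5, -0.0]
grip_width: 0.0006
grip_force: 0.0
```

Request:
{"fn": "send_rows", "kwargs": {"rows": [{"dx": 0,"dy": 0,"dz": 1,"roll": 0,"jaw": 1},{"dx": 0,"dy": 0,"dz": 0,"roll": 0,"jaw": 1}]}}

```text
time_s: 3.68
ee_pos: [0.635, -0.1033, 0.0902]
eef_rot: [-3.142, 0.0, 2.879]
force: [-3.0, 0.9, 6.3]
grip_width: 0.0005
grip_force: 3.0
```

Request:
{"fn": "send_rows", "kwargs": {"rows": [{"dx": 0,"dy": 0,"dz": 0.5,"roll": 0,"jaw": 1},{"dx": 0,"dy": 0,"dz": 0,"roll": 0,"jaw": 1}]}}

```text
time_s: 3.85
ee_pos: [0.635, -0.1033, 0.0901]
eef_rot: [3.142, 0.001, 2.879]
force: [-4.3, 1.3, 9.5]
grip_width: 0.0007
grip_force: 4.8
```

Request:
{"fn": "send_rows", "kwargs": {"rows": [{"dx": 0.08,"dy": -2.25,"dz": 0,"roll": 4,"jaw": 1},{"dx": 0.08,"dy": -2.25,"dz": 0,"roll": 4,"jaw": 1},{"dx": 0.08,"dy": -2.25,"dz": 0,"roll": 4,"jaw": 1},{"dx": 0.08,"dy": -2.25,"dz": 0,"roll": 4,"jaw": 1}]}}

```text
time_s: 4.18
ee_pos: [0.6318, -0.1114, 0.0902]
eef_rot: [3.141, 0.001, 2.596]
force: [-2.5, 2.5, 8.5]
grip_width: 0.0003
grip_force: 4.4
```

Request:
{"fn": "send_rows", "kwargs": {"rows": [{"dx": 0.08,"dy": -2.25,"dz": 0.1,"roll": 4,"jaw": 1},{"dx": 0.08,"dy": -2.25,"dz": 0,"roll": 4,"jaw": 1},{"dx": 0.08,"dy": -2.25,"dz": 0,"roll": 4,"jaw": 1},{"dx": 0.08,"dy": -2.25,"dz": 0,"roll": 4,"jaw": 1},{"dx": 0.08,"dy": -2.25,"dz": 0,"roll": 4,"jaw": 1},{"dx": 0.08,"dy": -2.25,"dz": 0,"roll": 4,"jaw": 1}]}}

```text
time_s: 4.68
ee_pos: [0.6226, -0.1215, 0.0902]
eef_rot: [3.14, 0.001, 2.177]
force: [-0.9, 1.0, 9.1]
grip_width: 0.0003
grip_force: 4.5
```

```bash
python3 - <<'E'
from h import *
c=camera("top"); im=c["frame"][155:222,280:330,::-1]; a=cv2.resize(im,None,fx=7,fy=7,interpolation=cv2.INTER_CUBIC)
s=camera("scene")["frame"][190:275,180:270,::-1]; b=cv2.resize(s,None,fx=4,fy=4,interpolation=cv2.INTER_CUBIC)
out=np.zeros((470,720,3),np.uint8);out[:a.shape[0],:350]=a;out[:b.shape[0],355:355+b.shape[1]]=b
cv2.imwrite("pics/c2.png",out)
E
```

```text
(no output)
```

View pics/c2.png

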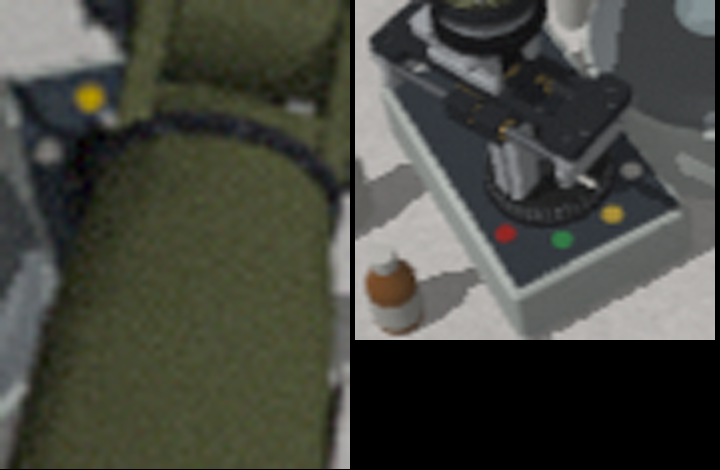

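The scene view shows the line's end at about (592,184), close to the yellow dot, so the dial is following with no visible slip. I'll continue 40°.

Request:
{"fn": "send_rows", "kwargs": {"rows": [{"dx": 0.08,"dy": -2.3,"dz": 0.1,"roll": 4,"jaw": 1},{"dx": 0.08,"dy": -2.3,"dz": 0,"roll": 4,"jaw": 1},{"dx": 0.08,"dy": -2.3,"dz": 0,"roll": 4,"jaw": 1},{"dx": 0.08,"dy": -2.3,"dz": 0,"roll": 4,"jaw": 1},{"dx": 0.08,"dy": -2.3,"dz": 0,"roll": 4,"jaw": 1},{"dx": 0.08,"dy": -2.3,"dz": 0,"roll": 4,"jaw": 1},{"dx": 0.08,"dy": -2.3,"dz": 0,"roll": 4,"jaw": 1},{"dx": 0.08,"dy": -2.3,"dz": 0,"roll": 4,"jaw": 1},{"dx": 0.08,"dy": -2.3,"dz": 0,"roll": 4,"jaw": 1},{"dx": 0.08,"dy": -2.3,"dz": 0,"roll": 4,"jaw": 1},{"dx": 0,"dy": 0,"dz": 0,"roll": 0,"jaw": 1}]}}

```text
time_s: 5.7
ee_pos: [0.6008, -0.128, 0.0902]
eef_rot: [3.139, 0.001, 1.478]
force: [-0.4, -3.7, 9.1]
grip_width: 0.0006
grip_force: 4.2
```

```bash
python3 - <<'E'
from h import *
s=camera("scene")["frame"][190:275,180:270,::-1]; cv2.imwrite("pics/c3.png",cv2.resize(s,None,fx=5,fy=5,interpolation=cv2.INTER_CUBIC))
E
```

```text
(no output)
```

View pics/c3.png

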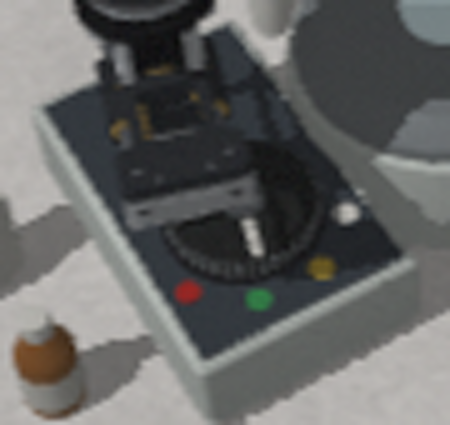

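The line points at the green dot (line end (255,250), green (259,299)). I'll lift and move over to the button.

Request:
{"fn": "send_rows", "kwargs": {"rows": [{"dx": 0,"dy": 0,"dz": -5,"roll": 0,"jaw": 1},{"dx": 0,"dy": 0,"dz": -20,"roll": 0,"jaw": 1},{"dx": 0,"dy": 0,"dz": -20,"roll": 0,"jaw": 1},{"dx": 0.4,"dy": -20,"dz": 0,"roll": 0,"jaw": 1},{"dx": 0.4,"dy": -25,"dz": 0,"roll": 0,"jaw": 1},{"dx": 0.4,"dy": -25,"dz": 0,"roll": 0,"jaw": 1},{"dx": 0.4,"dy": -25,"dz": 0,"roll": 0,"jaw": 1},{"dx": 0.2,"dy": -16,"dz": 0,"roll": 0,"jaw": 1},{"dx": 0,"dy": 0,"dz": 0,"roll": 0,"jaw": 1},{"dx": 0,"dy": 0,"dz": 0,"roll": 0,"jaw": 1},{"dx": 0,"dy": 0,"dz": 0,"roll": 0,"jaw": 1}]}}

```text
time_s: 6.67
ee_pos: [0.4907, -0.1157, 0.134]
eef_rot: [3.141, 0.0, 1.483]
force: [0.3, 0.7, 0.9]
grip_width: 0.0006
grip_force: 0.0
```

```bash
python3 - <<'E'
from h import *
s=camera("scene")["frame"][190:275,180:270,::-1]; cv2.imwrite("pics/c4.png",cv2.resize(s,None,fx=6,fy=6,interpolation=cv2.INTER_CUBIC))
E
```

```text
(no output)
```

View pics/c4.png

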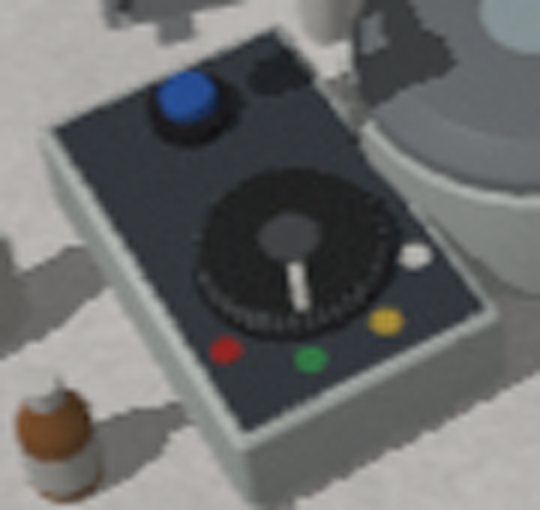

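The dial is clicked in, with the line (303,308) pointing at green (311,359). Next is the button press.

Request:
{"fn": "send_rows", "kwargs": {"rows": [{"dx": 0,"dy": 0,"dz": 20,"roll": 0,"jaw": 1},{"dx": 0,"dy": 0,"dz": 16,"roll": 0,"jaw": 1},{"dx": 0,"dy": 0,"dz": 3,"roll": 0,"jaw": 1},{"dx": 0,"dy": 0,"dz": 3,"roll": 0,"jaw": 1},{"dx": 0,"dy": 0,"dz": 0,"roll": 0,"jaw": 1}]}}

```text
time_s: 7.13
ee_pos: [0.4903, -0.1156, 0.0918]
eef_rot: [-3.141, -0.0, 1.483]
force: [-1.1, 0.6, 1.2]
grip_width: 0.0007
grip_force: 0.8
```

Request:
{"fn": "send_rows", "kwargs": {"rows": [{"dx": 0,"dy": 0,"dz": 2,"roll": 0,"jaw": 1},{"dx": 0,"dy": 0,"dz": 2,"roll": 0,"jaw": 1},{"dx": 0,"dy": 0,"dz": 0,"roll": 0,"jaw": 1}]}}

```text
time_s: 7.38
ee_pos: [0.4906, -0.1157, 0.0882]
eef_rot: [3.14, 0.0, 1.483]
force: [0.6, 0.6, 2.9]
grip_width: 0.0005
grip_force: 1.8
```

Request:
{"fn": "send_rows", "kwargs": {"rows": [{"dx": 0,"dy": 0,"dz": 2,"roll": 0,"jaw": 1},{"dx": 0,"dy": 0,"dz": 0,"roll": 0,"jaw": 1}]}}

```text
time_s: 7.55
ee_pos: [0.4906, -0.1157, 0.0863]
eef_rot: [3.14, 0.0, 1.483]
force: [0.6, 0.1, 4.5]
grip_width: 0.0004
grip_force: 2.6
```

Request:
{"fn": "send_rows", "kwargs": {"rows": [{"dx": 0,"dy": 0,"dz": 1,"roll": 0,"jaw": 1},{"dx": 0,"dy": 0,"dz": 0,"roll": 0,"jaw": 1}]}}

```text
time_s: 7.72
ee_pos: [0.4906, -0.1157, 0.086]
eef_rot: [3.14, 0.0, 1.483]
force: [-1.4, 1.9, 14.8]
grip_width: 0.0004
grip_force: 7.3
```

Request:
{"fn": "send_rows", "kwargs": {"rows": [{"dx": 0,"dy": 0,"dz": 1,"roll": 0,"jaw": 1},{"dx": 0,"dy": 0,"dz": 0,"roll": 0,"jaw": 1}]}}

```text
time_s: 7.88
ee_pos: [0.4908, -0.1158, 0.0858]
eef_rot: [3.139, 0.001, 1.483]
force: [-7.1, 3.3, 25.0]
grip_width: 0.0005
grip_force: 12.5
```

The button is bottomed (z stops at 0.086 and the force climbs). Releasing.

Request:
{"fn": "send_rows", "kwargs": {"rows": [{"dx": 0,"dy": 0,"dz": -4,"roll": 0,"jaw": 1},{"dx": 0,"dy": 0,"dz": -10,"roll": 0,"jaw": 1},{"dx": 0,"dy": 0,"dz": -30,"roll": 0,"jaw": 1},{"dx": 0,"dy": 0,"dz": -30,"roll": 0,"jaw": 1},{"dx": 0,"dy": -20,"dz": -10,"roll": 0,"jaw": 1},{"dx": 0,"dy": -30,"dz": 0,"roll": 0,"jaw": 1},{"dx": 0,"dy": 0,"dz": 0,"roll": 0,"jaw": 1},{"dx": 0,"dy": 0,"dz": 0,"roll": 0,"jaw": 1},{"dx": 0,"dy": 0,"dz": 0,"roll": 0,"jaw": 1}]}}

```text
time_s: 8.63
ee_pos: [0.4405, -0.1113, 0.1681]
eef_rot: [3.141, 0.0, 1.482]
force: [0.3, 0.1, -0.2]
grip_width: 0.0008
grip_force: 0.0
```

```bash
python3 - <<'E'
from h import *
save(camera("scene"),"c5.png")
E
```

```text
(no output)
```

View pics/c5.png

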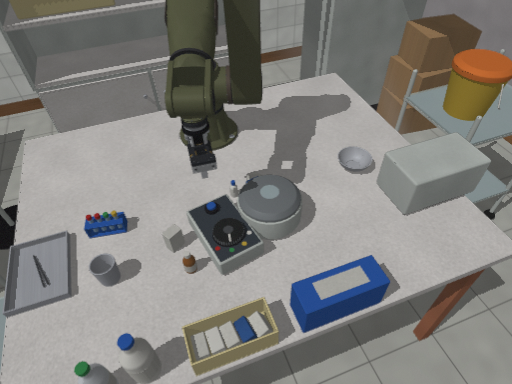

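The dial line (230,238) is at green (231,249), the button is out at (212,207), the arm is clear, and the bottles, carton, cup, bowl and rack stand where they did.

```bash
python3 -c "
from station import *
print(hand_in())"
```

```text
the job is handed in; nothing more can be done
None
```

The dial is clicked in at the green dot, the start button was pressed fully in and came back out, the other objects in view look unmoved, and the job is handed in.

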